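# Square the foam brick up on the trimming board

## Task

Get the green foam brick ready for trimming: with the fingertips, push it over the plywood board until its long side lies flat against the metal back fence and its left end is up against the red stop. Only push it - do not grip, straddle, lift or tip it - and leave the red stop at its setting. Do not disturb the clothes peg, the gold ribbon spool or the small clay pot in front of the board.

Things in the scene. Friction and masses are not known exactly. Their poses are not given: they have to be found in the camera images.
- board: fixed plywood trimming board, 180 (x) x 320 (y) x 12 mm thick; origin at the centre of its underside on the table top, x points to the back fence, y points left along the fence, towards the stop. The silvery aluminium fence stands on the board along its far edge, 300 mm long, 18 mm thick, its top 37 mm above the table; its inner face is at x = +70 mm.
- fence_face (a point): middle of the fence's inner face (at x = +70 mm, y = 0 of the board, 25 mm above the table); axes as the board's. The brick's long side goes flat against this face.
- stop_face (a point): point on the red stop's right-hand face, which the brick's left end goes against; axes as the board's. It lies 31 mm in front of the fence face and 30 mm above the table. The stop is a red bracket, its arm reaching 53 mm from the fence over the board and 20 mm thick (it lies to the +y side of this point), top 47 mm above the table, with a black clamp knob behind it up to 60 mm. It is clamped to the fence at a setting that varies, and slips only when pushed with about 25 N.
- stop (a joint): setting of the red stop along the fence in m: its face is at y = 80 mm + this value in the board frame (0 to 0.05)
- brick_center (a point): centre of the loose green foam brick (dry, stiff, about 60 g, 62 (x) x 100 (y) x 45 mm high, lying on the board, so 34.5 mm above the table); its y axis is its long direction, roughly along the fence at the start (skewed up to 0.35 rad)
- peg: wooden clothes peg lying on the board in front of the stop, 19 x 72 (y) x 12 mm; origin at the centre of its underside; to be left alone
- gold_ribbon: gold ribbon spool lying on the table to the right of the board, 68 x 60 x 22 mm; origin at the centre of its underside; to be left alone
- small_pot: small clay pot standing on the table on the robot's side of the board, 49 mm across, 38 mm high; origin at the centre of its underside; to be left alone
Things that resemble listed ones, but are neither listed nor needed, are in the scene too. What is shaped like the part that bears brick_center but orange or pink is not meant.

How it is judged:
At the end, for the whole second after the job is handed in: The foam brick lies flat on the board with its long side against the fence (gap at its middle under 4 mm, skew under 0.05 rad) and its left end against the red stop (gap under 4 mm); the stop is within 5 mm of where it was and the peg, spool and pot within 15 mm (x of brick_center in the frame of fence_face above -0.035 m and y of brick_center in the frame of stop_face between -0.054 and -0.044 m and angle between the y axis of brick_center and the y axis of board, either way round below 0.05 rad and height (world z) of brick_center below 0.04 m and angle between brick_center's own z axis and vertical below 0.06 rad and distance of stop_face from where it was at the start of the episode below 0.005 m and distance of each of peg, gold_ribbon, small_pot from where it was at the start of the episode below 0.015 m); the robot touches nothing.
It fails at once if the foam brick is lifted more than 12 mm off the board (height (world z) of brick_center above 0.0465 m).
It fails at once if the foam brick is tipped more than 0.4 rad (angle between brick_center's own z axis and vertical above 0.4 rad).
It fails at once if the foam brick is taken between the fingers (the gripper comes down astride it) (x of the grasp point in the frame of brick_center between -0.026 and 0.026 m and y of the grasp point in the frame of brick_center between -0.045 and 0.045 m and z of the grasp point in the frame of brick_center below 0.0325 m).
It fails at once if the red stop is shifted more than 5 mm (distance of stop_face from where it was at the start of the episode above 0.005 m).
It fails at once if the clothes peg, the gold ribbon spool or the small clay pot is shifted more than 15 mm (distance of any of peg, gold_ribbon, small_pot from where it was at the start of the episode above 0.015 m).
It also fails if it takes over 48 s, if anything falls off the work surface, if the arm or the gripper's body presses on something with over 40 N, if the wrist force passes 120 N, or if a joint passes its speed limit or range.

## Robot

A 7-joint arm with a two-finger parallel gripper is mounted at the origin on the work surface; the furniture and walls round the work are solid. World frame = base frame: x ahead of the robot, y to its left, z up, the work surface at z = 0. Lengths are in m, angles in rad, forces in N, time in s.
With the tool pointing down it reaches from about 0.4 to 0.85 m from the base axis. Payload 10.4 kg.
Tool frame: the origin (TCP) lies at the very end of the fingers, on their centre line; the grasp point (between the pads) lies r.grip_depth behind it (r.grip_depth is the distance from the TCP to the grasp point, in m); y points along the fingers, z is the direction in which the jaws open and shut, and the axes are right-handed (so a half turn about y gives the same grasp; the last joint's range is limited). The gripper opens to 87 mm and grips with 3 to 60 N. Pads are 19 mm wide; open, the fingers measure 117 mm over their backs; the gripper's body (75 mm by 190 mm) begins 51 mm behind the grasp point.
Start: joints at [-1.316, 0.332, -0.065, 1.46, 0.022, 1.35, -0.088], TCP at [0.171, 0.601, 0.194] pointing down, gripper open.
Joint ranges: [-2.6, 2.6], [-0.5, 2.12], [-1.47, 1.34], [0.16, 2.42], [-1.27, 4.41], [0.06, 2.06], [-2.6, 2.6]. Speed limits (rad/s): [2.22, 2.22, 2.79, 2.79, 3.14, 3.14, 3.14].

## Interface

Orientations are given as a unit quaternion [x, y, z, w].
In Python, from bench import r gives the robot as it stands.
- The arm moves only by the shell command python3 -m jog 'ROWS' [OPENING] [FORCE]. ROWS is JSON, a list of rows, each a list of 6 numbers: the shift along the tool's x, y, z in m, then the turn, a rotation vector about the tool's x, y, z in degrees. A call has 1 to 12 rows; each row shifts and turns the pose as measured when the row begins, along the tool's axes as they then stand; what a row does not reach is not made up. A row lasts 1/12 s, in which the tool goes at most 41.7 mm and 7.16 degrees, less where a joint would pass 70% of its speed; a pose out of reach is approached as far as the arm can. A call with a gripper value outside its range is refused whole. OPENING is the opening, from -1 (shut) to 1 (fully open), so that 0 is half open, set as the call begins (- or left out, the last holds). The fingers move at their own pace and stop on an object; FORCE is the grip in N (left out, the last holds). Time passes only in rows, so rows that do not move let the fingers close. It gives the time, the measured TCP pose, the force and the opening at its end, in the units of the state.
- r.read_state(): the state, without advancing time (a new reading comes with each control period).
- r.camera(name): name is "scene" or "top" or "wrist"; returns a dict with "image" (384x512x3 uint8, red, green, blue), "range_z" (384x512 float32, m along the optical axis (not along the pixel's ray), 0 where there is no reading), "K" (3x3 intrinsics, pixels), "R" (3x3) and "t" (3): a world point X has camera coordinates R X + t. Camera axes: x right, y down, z forward; pixel columns grow to the right and rows downward; lengths in m; the calibration is good to about 2 mm. A picture is of the moment at which its call begins.
- r.close_job(): hands the job in, once; it reports no verdict.
The state is a dict: "time": time; "joint_positions": joint angles; "joint_vel": joint speeds; "joint_torque": joint torques, N m; "ee_pos": TCP position; "eef_rot": TCP orientation; "ft_force": force on the tool from outside, world axes, zero at the start; "torque": the same for the moment, N m; "width": finger opening in m.
Only numpy, scipy, OpenCV 4.12 (cv2) and the standard library are available. Lean on these libraries where they do the work, as an engineer would, in place of code of your own. Each camera call takes 0.05 s, during which the arm holds its last target. There are 200 camera calls.

## Working session

There is one attempt and no reset: what is moved stays moved. The work goes in short steps, Python scripts to look and compute and a shell command to move; the robot and the scene stay as the last step left them, time stands still between calls to the robot, and variables do not carry over. Pictures are saved under pics/ and viewed, about 8 in all and at most 12, crops included, and the job is handed in when it is done.

```bash
mkdir -p pics
cat > h.py <<'E'
from bench import r
import numpy as np, cv2
from scipy.spatial.transform import Rotation as Ro
def snap(n):
    c=r.camera(n); np.savez('/tmp/%s.npz'%n,**c); return c
def pts(c):
    z=c['range_z'];v,u=np.indices(z.shape);K=c['K']
    P=np.stack([(u-K[0,2])*z/K[0,0],(v-K[1,2])*z/K[1,1],z],-1)
    return (P-c['t'])@c['R']
E
python3 - <<'E'
from h import *
ims=[]
for n in('top','scene'):
    c=snap(n); ims.append(c['image'])
    cv2.imwrite('pics/%s0.png'%n,cv2.resize(c['image'][:,:,::-1],(800,600)))
s=r.read_state();print(s, r.grip_depth, Ro.from_quat(s['eef_rot']).as_matrix().round(3))
E
```

```text
{'time': 0.1, 'joint_positions': array([-1.31558505,  0.3327842 , -0.06469497,  1.46086037,  0.02162863,
        1.34989463, -0.08853951]), 'joint_vel': array([ 0.00036052, -0.00063138,  0.00014062,  0.00085412,  0.00144881,
       -0.00019762, -0.00185235]), 'joint_torque': array([ 7.14863927e-04, -6.24539852e+01,  2.42452155e-02, -3.90720785e+01,
       -6.14084001e-02,  3.63807112e-02,  3.81424752e-05]), 'ee_pos': array([0.17132093, 0.60066526, 0.19364735]), 'eef_rot': array([ 0.70073595, -0.09794285,  0.09788134, -0.69985397]), 'ft_force': array([ 0.10223899,  0.06200691, -0.59911452]), 'torque': array([ 0.03363262, -0.03008499,  0.00196263]), 'width': 0.08667707020836618} 0.0187 [[ 0.962 -0.     0.274]
 [-0.274 -0.001  0.962]
 [ 0.    -1.    -0.001]]
```

View pics/top0.png

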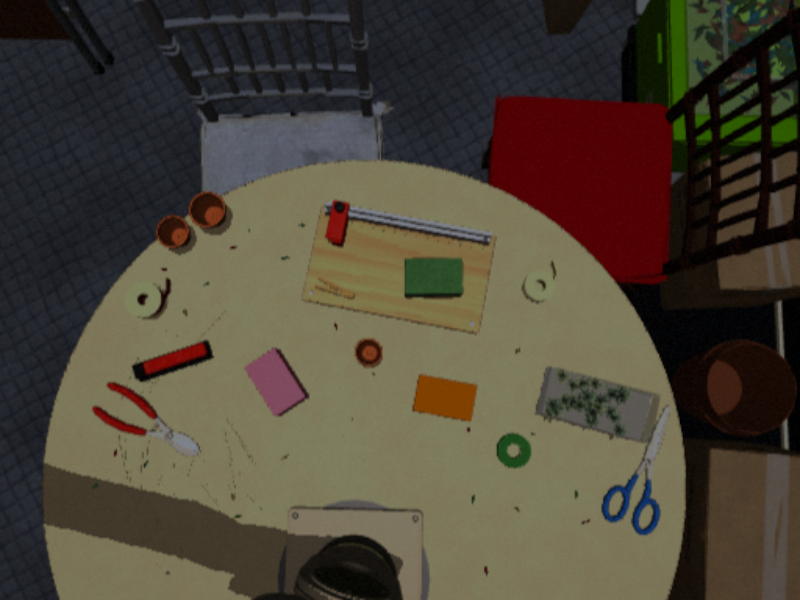

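View pics/scene0.png

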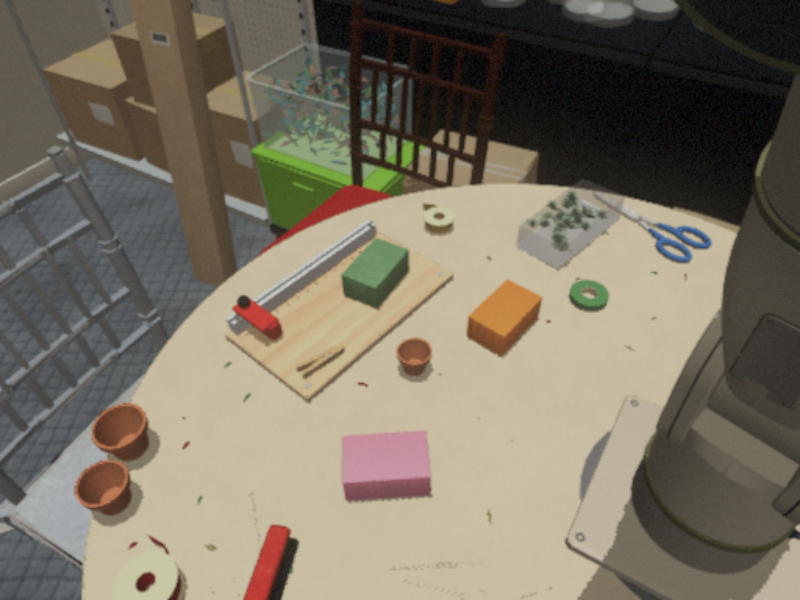

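Top view (800x600): the candidates are green brick (433,277) on the board, orange (445,397) and pink (276,381) on the table. I choose the green one. Red stop is at (338,222), with the red/black knife at (172,360) as a lookalike. The peg is at (335,289) and the small pot at (369,352), with two other pots top left. Of the spools, the yellow one at (538,286) is right of the board; (148,298) and the green one at (514,450) are lookalikes. In the scene view the green brick is at (376,272).

```bash
cat > m.py <<'E'
from h import *
def boxes(c,name):
    P=pts(c);im=c['image'];hsv=cv2.cvtColor(im,cv2.COLOR_RGB2HSV);H,S,V=hsv[...,0],hsv[...,1],hsv[...,2]
    X=P[...,:2];z=P[...,2];near=(c['range_z']>0)&(z<0.08)&(z>-0.01)&(np.hypot(X[...,0],X[...,1])<1.0)
    out={}
    g=near&(H>45)&(H<85)&(S>90)&(z>0.045)
    red=near&((H<6)|(H>174))&(S>170)&(z>0.03)
    for k,m in(('green',g),('red',red)):
        n,l,st,ce=cv2.connectedComponentsWithStats(m.astype(np.uint8))
        for i in range(1,n):
            if st[i,4]<40: continue
            Q=P[l==i]; rc=cv2.minAreaRect((Q[:,:2]*1000).astype(np.float32))
            print(name,k,'px',ce[i].round(),'n',st[i,4],'z',np.percentile(Q[:,2],[5,50,95]).round(4),'rect',np.round(rc[0],1),np.round(rc[1],1),round(rc[2],1))
    return P
E
python3 - <<'E'
from m import *
for n in('top','scene'):
    c=dict(np.load('/tmp/%s.npz'%n)); P=boxes(c,n)
    q={'top':dict(board_BL=(305,299),board_BR=(477,331),fenceL=(350,212),fenceR=(488,241),spool=(528,286),pot=(369,343),peg=(335,289),orange=(445,397),ground=(400,450),base=(355,570)),
       'scene':dict(pot=(413,345),peg=(320,360),spool=(428,217),boardnear=(308,388),fenceR=(372,228),fenceL=(280,290))}[n]
    for k,(u,v) in q.items(): print(k,P[int(v*.64),int(u*.64)].round(3))
E
```

```text
top green px [277. 176.] n 812 z [0.0545 0.0579 0.0612] rect [ 511.8 -124.9] [58.  96.7] 1.3
top red px [489. 117.] n 48 z [0.0567 0.0632 0.0704] rect [ 686.  -696.4] [14.2 40. ] 80.5
top red px [216. 143.] n 255 z [0.0405 0.0474 0.0523] rect [605.7  44.9] [30.3 70.3] 82.3
top red px [488. 140.] n 48 z [0.0557 0.0653 0.0681] rect [ 625.3 -688.2] [13.4 43.2] 85.7
top red px [112. 229.] n 350 z [0.0326 0.0376 0.0412] rect [361.8 319.4] [ 22.1 114.2] 19.9
board_BL [0.473 0.101 0.013]
board_BR [ 0.424 -0.205  0.011]
fenceL [0.627 0.023 0.039]
fenceR [ 0.58  -0.22   0.035]
spool [ 0.503 -0.292  0.02 ]
pot [ 0.398 -0.016  0.015]
peg [0.492 0.048 0.023]
orange [ 0.306 -0.147  0.046]
ground [ 0.212 -0.075 -0.003]
base [ 0.064 -0.017  0.195]
scene red px [165. 202.] n 249 z [0.0425 0.0456 0.0473] rect [605.2  47.5] [26.7 72.2] 79.7
scene red px [171. 361.] n 624 z [0.0331 0.0353 0.0372] rect [366.4 303.6] [23.3 77.6] 19.2
pot [ 0.392 -0.031  0.027]
peg [0.492 0.052 0.019]
spool [ 0.523 -0.303  0.021]
boardnear [0.481 0.093 0.009]
fenceR [ 0.579 -0.214  0.035]
fenceL [ 0.615 -0.016  0.037]
```

```bash
cat > b.py <<'E'
from m import *
def line(Q,ax):  # robust line
    v=cv2.fitLine((Q*1000).astype(np.float32),cv2.DIST_HUBER,0,.01,.001).ravel(); return v
if __name__=='__main__':
  for n in('top','scene'):
    c=dict(np.load('/tmp/%s.npz'%n)); P=pts(c); im=c['image']; hsv=cv2.cvtColor(im,cv2.COLOR_RGB2HSV)
    z=P[...,2];X=P[...,0];Y=P[...,1]
    reg=(c['range_z']>0)&(X>.53)&(X<.66)&(Y>-.25)&(Y<.02)&(z>.03)&(z<.045)&(hsv[...,1]<70)
    v=line(P[reg][:,:2],0); print(n,'fence n',reg.sum(),v.round(3),'yaw',np.degrees(np.arctan2(-v[0]*np.sign(v[1]),abs(v[1]))).round(2))
    yaw=np.arctan2(-v[0]*np.sign(v[1]),abs(v[1]));ex=np.array([np.cos(yaw),np.sin(yaw)]);ey=np.array([-ex[1],ex[0]])
    o=np.array([.52,-.04]); B=np.stack([(P[...,:2]-o)@ex,(P[...,:2]-o)@ey],-1)
    p=lambda k,m:print(k,m.sum(),'x',np.percentile(B[m][:,0]*1e3,[1,5,50,95,99]).round(1),'y',np.percentile(B[m][:,1]*1e3,[1,5,50,95,99]).round(1),'z',np.percentile(z[m],[5,50,95]).round(4))
    p('fence',reg)
    H,S=hsv[...,0],hsv[...,1]
    near=(c['range_z']>0)&(abs(B[...,0])<.13)&(abs(B[...,1])<.2)
    p('board',near&(z>.007)&(z<.018)&(S>50)&(H<30))
    p('green',near&(z>.048)&(H>45)&(H<85)&(S>60))
    p('stop',near&(z>.035)&(z<.053)&((H<8)|(H>172))&(S>150))
    g=near&(z>.05)&(H>40)&(H<90)&(S>60);rc=cv2.minAreaRect((B[g]*1e3).astype(np.float32));print('brick',rc)
E
python3 b.py
python3 - <<'E'
import cv2
from h import *
c=dict(np.load('/tmp/top.npz'));cv2.imwrite('pics/crop1.png',cv2.resize(c['image'][120:240,185:375,::-1],(798,504),interpolation=cv2.INTER_CUBIC))
E
```

```text
top fence n 626 [ 1.68000e-01  9.86000e-01  6.07635e+02 -1.03395e+02] yaw -9.66
fence 626 x [ 88.5  89.1  97.  105.9 107. ] y [-169.3 -159.   -47.7   63.6   73.7] z [0.0329 0.0378 0.0415]
board 5218 x [-70.5 -65.5   5.9  83.6  89.5] y [-179.6 -170.2   -9.   124.9  135.4] z [0.0093 0.013  0.0165]
green 812 x [-28.  -22.1   6.   33.7  39.6] y [-134.3 -128.7  -85.   -41.2  -35.5] z [0.0545 0.0579 0.0612]
stop 242 x [ 36.4  39.2  67.   98.5 105.1] y [ 83.3  84.5  96.6 111.4 112.8] z [0.0427 0.0474 0.0517]
brick ((6.142934799194336, -85.03829956054688), (58.00967025756836, 96.73820495605469), 10.939790725708008)
scene fence n 606 [ 1.67000e-01  9.86000e-01  6.04757e+02 -9.44530e+01] yaw -9.62
fence 606 x [ 84.6  85.9  92.7 103.  104.9] y [-167.9 -156.6  -34.7   65.5   74. ] z [0.0312 0.0353 0.0374]
board 5207 x [-73.5 -70.2  -9.8  83.1  88.1] y [-177.1 -157.5   20.6  130.5  137. ] z [0.0086 0.0106 0.0131]
green 755 x [-31.9 -25.6   3.   32.6  39.5] y [-131.2 -126.   -78.2  -36.5  -31.3] z [0.0528 0.0557 0.0574]
stop 294 x [ 33.5  36.1  62.   95.4 104.2] y [ 87.1  88.  101.9 113.5 114.1] z [0.0406 0.0454 0.0473]
brick ((4.9186553955078125, -83.08946990966797), (62.99574279785156, 99.54072570800781), 11.306595802307129)
```

View pics/crop1.png

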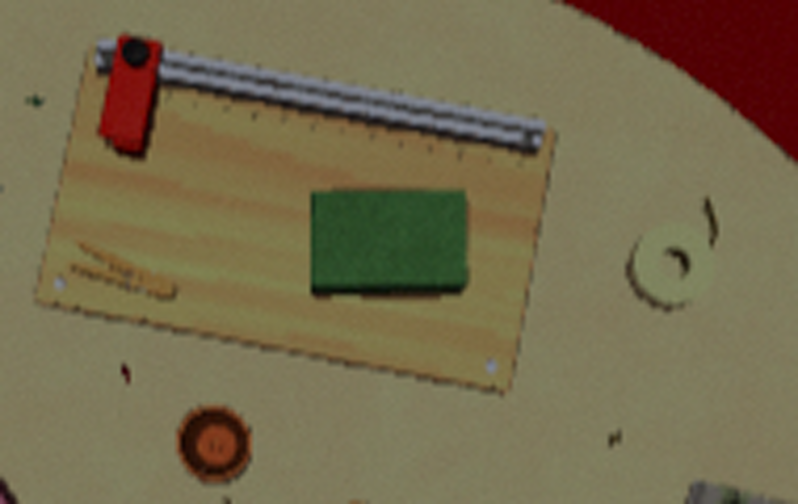

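Close crop: green brick at (390,240), skewed about 11° from the fence. The stop is at (130,95), the peg lies at (120,270), well left of the brick, and the pot is in front at (215,443). Both views agree on the poses: stop face y≈85, fence face x≈87, and brick (5.5,-84) mm in my board-aligned frame.

```bash
cat > w.py <<'E'
from h import *
yaw=np.radians(-9.65);ex=np.array([np.cos(yaw),np.sin(yaw)]);ey=np.array([-ex[1],ex[0]]);o=np.array([.52,-.04])
def where(*tgt):
    s=r.read_state();p=s['ee_pos'];M=Ro.from_quat(s['eef_rot']).as_matrix()
    d=p[:2]-o;print('t',round(s['time'],2),'B',np.round([d@ex*1e3,d@ey*1e3,p[2]*1e3],1),'yaw',np.degrees(np.arctan2(M[1,0],M[0,0])).round(2),'tilt',M[2].round(3),'F',s['ft_force'].round(2),'w',round(s['width'],3))
    if tgt:
        t=np.array(tgt)/1e3;g=np.r_[o+ex*t[0]+ey*t[1],t[2]]-p;print('tool shift mm',(M.T@g*1e3).round(1))
if __name__=='__main__':
    import sys;where(*map(float,sys.argv[1:]))
E
python3 -m jog '[[0.034,0,-0.022,0,0,0],[0.034,0,-0.022,0,0,0],[0.034,0,-0.022,0,0,0],[0.034,0,-0.022,0,0,0],[0.034,0,-0.022,0,0,0],[0.034,0,-0.022,0,0,0]]' 0
python3 -m jog '[[0.02,0,-0.036,0,0,0],[0.02,0,-0.036,0,0,0],[0.02,0,-0.036,0,0,0],[0.02,0,-0.036,0,0,0],[0.02,0,-0.036,0,0,0],[0.02,0,-0.036,0,0,0],[0.02,0,-0.036,0,0,0],[0.02,0,-0.036,0,0,0]]'
python3 w.py -65 -84 150
```

```text
time: 0.6
ee_pos: [0.3267, 0.4175, 0.1891]
eef_rot: [0.703, -0.094, 0.089, -0.699]
ft_force: [0.5, -0.0, 0.4]
width: 0.0548
time: 1.27
ee_pos: [0.4062, 0.0939, 0.1873]
eef_rot: [0.703, -0.096, 0.09, -0.699]
ft_force: [1.0, 0.7, -0.4]
width: 0.0438
t 1.27 B [-134.6  113.   187.3] yaw -15.12 tilt [-0.008 -1.    -0.007] F [ 1.    0.67 -0.44] w 0.044
tool shift mm [  88.3   37.9 -189.2]
```

```bash
python3 -m jog '[[0.015,0.006,-0.032,0,0,0],[0.015,0.006,-0.032,0,0,0],[0.015,0.006,-0.032,0,0,0],[0.015,0.006,-0.032,0,0,0],[0.015,0.006,-0.032,0,0,0],[0.015,0.006,-0.032,0,0,0],[0,0,0,0,-5.4,0],[0,0,0,0,0,0]]' >/dev/null
python3 w.py -65 -84 30
```

```text
t 1.93 B [ -62.1 -107.2  150.3] yaw -10.25 tilt [-0.006 -1.    -0.005] F [0.14 0.75 0.09] w 0.043
tool shift mm [ -2.4 120.2  23.7]
```

```bash
python3 -m jog '[[-0.001,0.02,0.006,0,0,0],[-0.001,0.02,0.006,0,0,0],[0,0.02,0.006,0,0,0],[0,0.02,0.006,0,0,0],[0,0.02,0,0,-0.6,0],[0,0,0,0,0,0]]' >/dev/null
python3 w.py -65 -84 30
```

```text
t 2.43 B [-64.5 -79.5  47.1] yaw -10.43 tilt [-0.004 -1.    -0.002] F [-1.27  0.09 -0.2 ] w 0.043
tool shift mm [-0.3 17.1 -4.5]
```

Run:
```python
from h import *
c=snap('scene');cv2.imwrite('pics/s2.png',cv2.resize(c['image'][120:280,120:330,::-1],(788,600)))
```

```text
(no output)
```

View pics/s2.png

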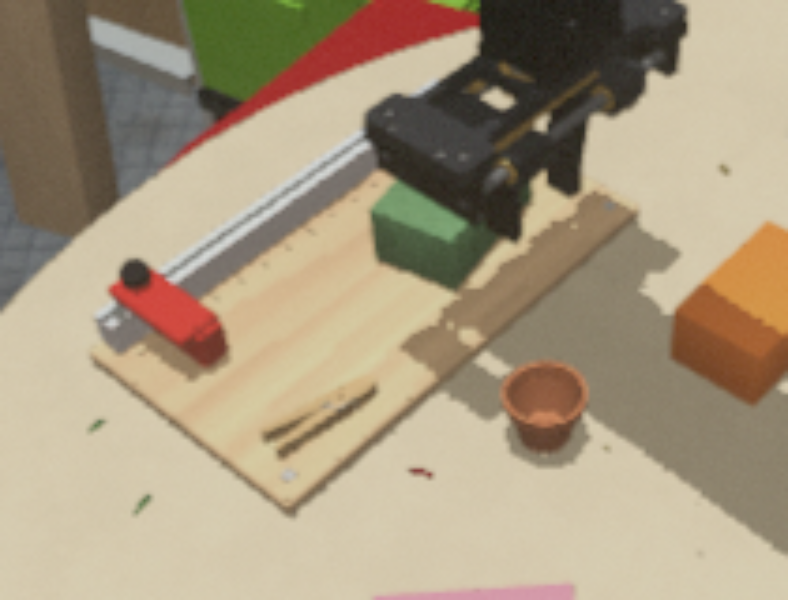

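Fingertips (510,225) and (570,185) hang in front of the brick's near side, clear of the pot (545,400) and peg (320,420). Lowering and pushing towards the fence.

```bash
python3 -m jog '[[0,0.009,-0.004,0,-0.5,0],[0,0.008,0,0,0,0],[0,0,0,0,0,0],[0.006,0,0,0,0,0],[0.006,0,0,0,0,0],[0.006,0,0,0,0,0],[0.006,0,0,0,0,0]]' >/dev/null
python3 w.py
python3 -m jog '[[0.006,0,0,0,0,0],[0.006,0,0,0,0,0],[0.006,0,0,0,0,0],[0.006,0,0,0,0,0],[0.006,0,0,0,0,0],[0.006,0,0,0,0,0],[0.004,0,0,0,0,0]]' >/dev/null
python3 w.py 14 -84 30
```

```text
t 3.07 B [-34.9 -81.1  37. ] yaw -10.22 tilt [ 0.003 -1.     0.002] F [ 0.05 -0.12 -0.19] w 0.044
t 3.65 B [ 11.3 -81.5  37.6] yaw -10.21 tilt [ 0.004 -1.     0.001] F [ 1.11 -0.26  0.6 ] w 0.044
tool shift mm [ 2.7  7.6 -2.5]
```

```bash
for i in 1 2 3; do python3 -m jog '[[0.003,0.002,0,0,0,0],[0.001,0,0,0,0,0]]' >/dev/null; python3 w.py; done
```

```text
t 3.82 B [ 16.3 -81.6  35.4] yaw -10.21 tilt [ 0.004 -1.     0.001] F [-0.    0.35 -0.45] w 0.043
t 3.98 B [ 20.5 -81.7  33. ] yaw -10.22 tilt [ 0.004 -1.     0.   ] F [-0.41  0.17 -0.12] w 0.043
t 4.15 B [ 24.5 -81.7  30.7] yaw -10.22 tilt [ 0.003 -1.     0.001] F [ 0.3   0.69 -0.05] w 0.043
```

```bash
cat > look.py <<'E'
import sys
from w import *
from m import boxes
for n in sys.argv[1:]:
    c=snap(n);P=pts(c);hsv=cv2.cvtColor(c['image'],cv2.COLOR_RGB2HSV);H,S=hsv[...,0],hsv[...,1];z=P[...,2]
    B=np.stack([(P[...,:2]-o)@ex,(P[...,:2]-o)@ey],-1)
    g=(c['range_z']>0)&(abs(B[...,0])<.13)&(abs(B[...,1])<.2)&(z>.05)&(z<.065)&(H>40)&(H<90)&(S>60)
    f=lambda a:np.percentile(B[g][:,a]*1e3,[0.5,3,50,97,99.5]).round(1)
    if g.sum()>20: print(n,g.sum(),'x',f(0),'y',f(1),[np.round(q,1) for q in cv2.minAreaRect((B[g]*1e3).astype(np.float32))])
E
python3 look.py scene top
python3 - <<'E'
import cv2,numpy as np
a=np.load('/tmp/scene.npz')['image'];cv2.imwrite('pics/s3.png',cv2.resize(a[120:280,120:330,::-1],(788,600)))
E
```

```text
scene 677 x [-32.7 -28.8  -0.6  32.6  39.1] y [-132.6 -128.8  -78.5  -34.4  -31.1] [array([  4.9, -83. ]), array([ 62.9, 100.2]), np.float64(10.9)]
```

View pics/s3.png

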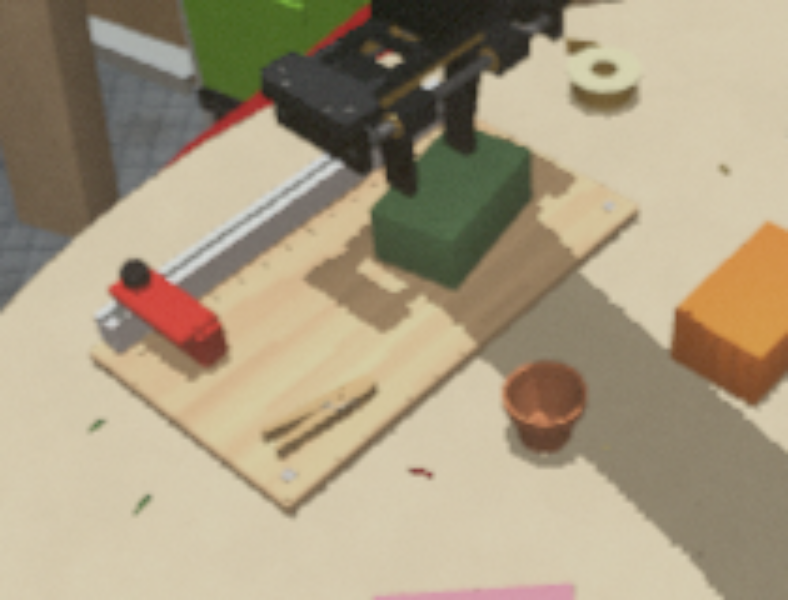

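The brick (450,210) has not moved, and the fingertips (405,190) and (460,145) appear to be above its top. That disagrees with the reported TCP height, so I'm measuring the fingertips from depth before moving again.

Run:
```python
from w import *
c=dict(np.load('/tmp/scene.npz'));P=pts(c);B=np.stack([(P[...,:2]-o)@ex,(P[...,:2]-o)@ey],-1)*1e3
for (u,v) in [(405,188),(403,175),(400,160),(460,143),(458,130),(456,110),(405,205),(430,180),(320,120)]:
    a,b=int(120+u/3.752),int(120+v/3.75); print((u,v),(a,b),B[b,a].round(1),(P[b,a,2]*1e3).round(1),c['image'][b,a])
for n in('top',):
    c=snap(n);P=pts(c);B=np.stack([(P[...,:2]-o)@ex,(P[...,:2]-o)@ey],-1)*1e3;z=P[...,2]*1e3
    g=(abs(B[...,0])<150)&(abs(B[...,1]+80)<130)&(z>90)&(z<400)
    print(np.percentile(B[g],[1,50,99],axis=0).round(1),np.percentile(z[g],[1,50,99]).round(1))
s=r.read_state();print(s['time'],s['ee_pos'],s['joint_positions'].round(3))
```

```text
(405, 188) (227, 170) [ 19.6 -53.3] 60.6 [51 49 39]
(403, 175) (227, 166) [ 16.1 -51.4] 76.2 [42 36 30]
(400, 160) (226, 162) [ 15.9 -49.4] 89.9 [44 39 29]
(460, 143) (242, 158) [  19.2 -105.2] 63.8 [46 43 36]
(458, 130) (242, 154) [  17.5 -104.2] 77.8 [45 43 34]
(456, 110) (241, 149) [  21.  -105.5] 90.4 [44 38 32]
(405, 205) (227, 174) [ 13.4 -46.5] 56.2 [77 98 67]
(430, 180) (234, 168) [ 15.5 -72.5] 56.1 [77 98 68]
(320, 120) (205, 152) [ 6.2 14.2] 164.0 [47 45 40]
[[ -14.8 -177.1]
 [  19.1 -152.8]
 [  59.1   11.4]] [143.8 172.5 230.2]
4.3 [ 0.53035148 -0.12483843  0.03101761] [-0.419  0.361  0.669  1.888 -0.268  0.979  1.761]
```

The reported TCP height is about 28 mm too low: depth puts the fingertips at z≈59, just above the brick, which is untouched, while x and y agree. I'll rise, back off, and then lower by measured fingertip height.

```bash
python3 -m jog '[[0,-0.01,0,0,0,0],[-0.02,-0.005,0,0,0,0],[-0.02,0,0,0,0,0],[-0.02,0,0,0,0,0],[-0.02,0,0,0,0,0],[-0.01,0,0,0,0,0],[0,0,0,0,0,0],[0,0,0,0,0,0]]' >/dev/null
python3 w.py -65 -84 30
cat > tip.py <<'E'
from w import *
c=snap('scene');P=pts(c);V=c['image'].max(-1);B=np.stack([(P[...,:2]-o)@ex,(P[...,:2]-o)@ey],-1)*1e3;z=P[...,2]*1e3
s=r.read_state();t=np.array([(s['ee_pos'][:2]-o)@ex,(s['ee_pos'][:2]-o)@ey])*1e3
for sg in(-1,1):
    d=B-t;g=(c['range_z']>0)&(V<62)&(abs(d[...,0])<22)&(d[...,1]*sg>5)&(d[...,1]*sg<65)&(z>16)&(z<120)
    if g.sum()>5: print(sg,g.sum(),'zlow',np.sort(z[g])[:6].round(1),'z med',np.median(z[g]).round(1),'x',np.percentile(B[g][:,0],[5,50,95]).round(1),'y',np.percentile(B[g][:,1],[5,50,95]).round(1))
E
python3 tip.py; python3 look.py top
```

```text
t 4.97 B [-68.  -81.4  50.6] yaw -10.27 tilt [ 0.007 -1.     0.003] F [ 1.06  0.43 -0.27] w 0.044
tool shift mm [ 2.8 20.6 -2.6]
-1 86 zlow [80.9 81.3 81.5 82.4 82.9 83.1] z med 99.4 x [-81.7 -75.9 -65.9] y [-108.4 -104.5 -102.7]
1 89 zlow [80.4 80.7 81.2 81.4 82.6 83.5] z med 98.9 x [-82.2 -74.9 -62.6] y [-53.4 -51.2 -47.6]
```

```bash
python3 -m jog '[[0,0.015,-0.002,0,0,0],[0,0.015,0,0,-0.5,0],[0,0.008,0,0,0,0],[0,0,0,0,0,0],[0,0,0,0,0,0]]' >/dev/null
python3 w.py -65 -84 0; python3 tip.py
```

```text
t 5.48 B [-62.5 -84.3  12.4] yaw -9.8 tilt [ 0.01  -1.    -0.001] F [-0.07 -0.23 -0.59] w 0.044
tool shift mm [-2.6 12.4  0.3]
-1 126 zlow [40.5 42.8 43.3 43.8 43.8 45.1] z med 72.1 x [-78.4 -71.3 -58.7] y [-112.5 -108.4 -105.9]
1 76 zlow [44.4 44.4 44.7 44.8 44.9 45.4] z med 59.3 x [-76.6 -71.2 -58. ] y [-57.3 -53.9 -49.9]
```

```bash
python3 -m jog '[[0,0.007,0,0,0,0],[0,0.005,0,0,0,0],[0,0,0,0,0,0]]' >/dev/null
python3 w.py; python3 tip.py
python3 -m jog '[[0.006,0,0,0,0,0],[0.006,0,0,0,0,0],[0.006,0,0,0,0,0],[0.006,0,0,0,0,0],[0.006,0,0,0,0,0],[0.004,0,0,0,0,0]]' >/dev/null
python3 w.py; python3 look.py scene;python3 tip.py
```

```text
t 5.78 B [-61.  -84.    0.8] yaw -9.79 tilt [ 0.013 -1.     0.   ] F [ 0.13 -0.76 -0.13] w 0.043
-1 117 zlow [31.  31.9 32.  32.3 32.5 32.8] z med 62.5 x [-80.2 -70.9 -58.4] y [-112.9 -108.8 -105.5]
1 73 zlow [32.2 32.6 33.  33.4 34.6 35.7] z med 50.5 x [-75.7 -68.9 -56.7] y [-55.3 -53.3 -49.5]
t 6.33 B [-23.  -83.6   2.3] yaw -9.77 tilt [ 0.014 -1.     0.001] F [-0.21  0.    0.16] w 0.043
scene 36 x [-36.  -35.5  33.1  45.8  46.8] y [-128.4 -128.1 -120.5  -62.1  -61.8] [array([  -2.6, -103.8]), array([ 31.2, 102.8]), np.float64(55.3)]
-1 139 zlow [21.1 29.9 31.2 32.5 32.7 32.7] z med 61.6 x [-39.1 -30.5 -18.1] y [-112.4 -108.4 -104.9]
1 94 zlow [27.8 31.  31.5 34.  34.1 34.8] z med 49.4 x [-37.6 -30.2 -14.4] y [-57.9 -53.2 -48.4]
```

```bash
python3 -m jog '[[0.005,0,0,0,0,0],[0.005,0,0,0,0,0],[0.005,0,0,0,0,0],[0.005,0,0,0,0,0],[0.004,0,0,0,0,0]]' >/dev/null
python3 w.py
python3 - <<'E'
from h import *
a=snap('scene')['image'];cv2.imwrite('pics/s4.png',cv2.resize(a[120:280,120:330,::-1],(788,600)))
E
```

```text
t 6.85 B [  1.8 -83.8   2.3] yaw -9.78 tilt [ 0.013 -1.     0.001] F [0.09 0.2  0.25] w 0.043
```

View pics/s4.png

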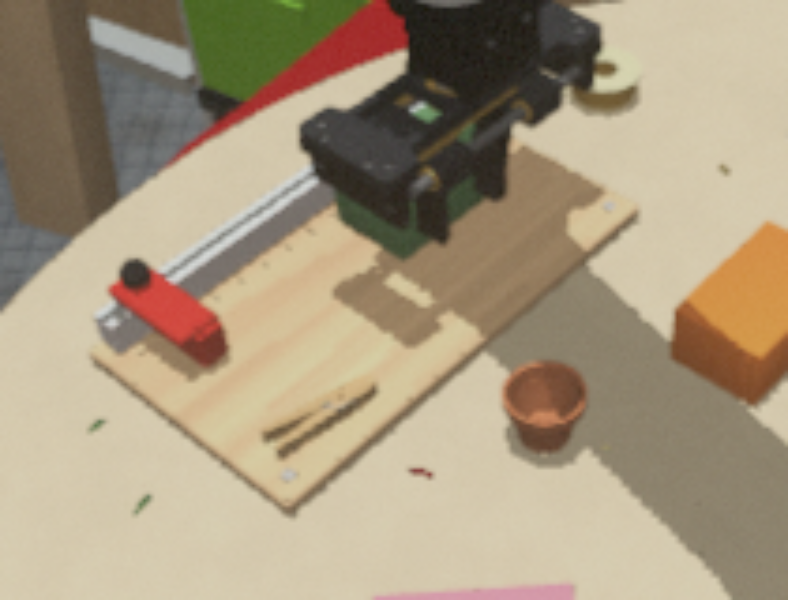

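The brick (400,230) has been pushed towards the fence and squared up by both fingertips. I'll continue in small steps until there is a contact force.

```bash
python3 -m jog '[[0.004,0,0,0,0,0],[0.004,0,0,0,0,0]]' >/dev/null; python3 w.py
python3 -m jog '[[0.002,0,0,0,0,0]]' >/dev/null; python3 w.py
python3 -m jog '[[0.002,0,0,0,0,0]]' >/dev/null; python3 w.py
python3 -m jog '[[0.002,0,0,0,0,0]]' >/dev/null; python3 w.py
```

```text
t 7.07 B [ 10.8 -83.9   2.4] yaw -9.78 tilt [ 0.013 -1.     0.001] F [ 0.11 -1.01  0.54] w 0.043
t 7.15 B [ 13.4 -83.9   2.5] yaw -9.78 tilt [ 0.013 -1.     0.001] F [ 0.04 -0.4  -0.37] w 0.044
t 7.23 B [ 15.6 -83.9   2.4] yaw -9.78 tilt [ 0.013 -1.     0.001] F [-0.05  0.47  0.12] w 0.044
t 7.32 B [ 17.2 -84.1   2.3] yaw -9.78 tilt [ 0.012 -1.     0.001] F [-13.2    1.29   8.4 ] w 0.043
```

```bash
python3 -m jog '[[-0.004,0,0,0,0,0],[-0.015,0,0,0,0,0],[-0.02,0,0,0,0,0],[-0.02,0,0,0,0,0],[0,-0.03,0,0,0,0],[0,-0.03,0,0,0,0],[0,-0.03,0,0,0,0],[0,0,-0.03,0,0,0],[0,0,-0.03,0,0,0],[0,0,-0.02,0,0,0],[0,0,0,0,0,0]]' -1 10 >/dev/null; python3 w.py 54 -175 60; python3 look.py scene top
```

```text
t 8.23 B [ -47.5 -165.6   95.2] yaw -9.54 tilt [ 0.014 -1.     0.002] F [-1.34 -0.64 -0.43] w 0.001
tool shift mm [101.   36.6  -9.7]
scene 716 x [23.6 24.5 51.9 83.8 85.7] y [-138.1 -134.3  -85.4  -40.7  -39.4] [array([ 54.8, -89. ]), array([101.2,  64.6]), np.float64(89.6)]
top 797 x [26.9 27.7 56.5 84.3 86. ] y [-139.2 -135.9  -90.   -43.9  -41.4] [array([ 56.4, -90.6]), array([60. , 98.9]), np.float64(0.4)]
```

```bash
python3 -m jog '[[0.025,0,-0.002,0,0,0],[0.025,0,-0.002,0,0,0],[0.025,0,-0.001,0,0,0],[0.022,0.005,0,0,0,0],[0,0.025,0,0,0,0],[0,0.025,0,0,0,0],[0,0,0,0,0,0]]' >/dev/null; python3 w.py 55 -172 10; python3 tip.py
```

```text
t 8.92 B [  55.5 -154.    36.7] yaw -8.79 tilt [ 0.013 -1.     0.011] F [-0.92 -0.15  0.9 ] w 0.001
tool shift mm [ -1.1  26.4 -18.3]
-1 15 zlow [68.2 70.8 74.1 78.5 80.5 88.7] z med 94.1 x [40.3 42.2 43.4] y [-162.8 -160.5 -159.4]
1 99 zlow [67.9 69.1 69.9 70.4 70.8 71.1] z med 91.8 x [40.4 47.2 60. ] y [-148.1 -145.  -140.5]
```

```bash
python3 -m jog '[[0,0,-0.010,0,1,0],[0,0,-0.008,0,0,0],[0,0,0,0,0,0],[0,0.015,0,0,0,0],[0,0.012,0,0,0,0],[0,0.005,0,0,0,0],[0,0,0,0,0,0]]' >/dev/null; python3 w.py 55 -172 0; python3 tip.py
```

```text
t 9.55 B [  59.5 -174.    12.6] yaw -9.98 tilt [ 0.023 -1.     0.013] F [-0.02  0.47  0.35] w 0.001
tool shift mm [-4.8 12.6  1.9]
-1 9 zlow [42.7 48.3 66.9 73.6 74.3 76.4] z med 74.3 x [43.8 46.2 48. ] y [-183.3 -180.8 -179.5]
1 100 zlow [44.9 46.1 46.9 47.1 47.3 47.3] z med 69.1 x [43.5 50.  63.7] y [-167.8 -164.9 -144.1]
```

```bash
python3 -m jog '[[-0.002,0.006,0.001,-0.75,0,1.3],[-0.002,0.006,0,0,0,0],[0,0,0,0,0,0]]' >/dev/null; python3 w.py
python3 -m jog '[[0,0,0.006,0,0,0],[0,0,0.008,0,0,0],[0,0,0.008,0,0,0],[0,0,0.008,0,0,0],[0,0,0.008,0,0,0],[0,0,0.006,0,0,0]]' >/dev/null; python3 w.py 55 -40 0;python3 look.py scene
```

```text
t 9.85 B [  56.3 -173.     1.5] yaw -9.97 tilt [-0.    -1.    -0.002] F [-0.53 -0.03  1.06] w 0.0
t 10.35 B [  56.6 -124.9    1.6] yaw -9.99 tilt [-0.    -1.    -0.002] F [-0.9   1.01  0.24] w 0.001
tool shift mm [-2.1  1.4 84.9]
scene 671 x [23.4 24.4 49.1 82.9 85.2] y [-114.1 -110.3  -54.7  -15.2  -13.8] [array([ 55.1, -64.8]), array([102.9,  63.9]), np.float64(89.6)]
```

```bash
python3 -m jog '[[0,0,0.008,0,0,0],[0,0,0.008,0,0,0],[0,0,0.008,0,0,0],[0,0,0.008,0,0,0],[0,0,0.008,0,0,0],[0,0,0.008,0,0,0],[0,0,0.008,0,0,0],[0,0,0.008,0,0,0],[0,0,0.006,0,0,0],[0,0,0.006,0,0,0],[0,0,0.004,0,0,0]]' >/dev/null; python3 w.py;python3 look.py scene
```

```text
t 11.32 B [ 56.9 -35.1   1.6] yaw -9.9 tilt [-0.    -1.    -0.002] F [-1.15 -0.63  0.22] w 0.001
scene 769 x [23.4 24.4 48.1 81.8 84.5] y [-24.4 -20.3  34.9  74.3  75.4] [array([54.9, 25. ]), array([103.2,  63.2]), np.float64(89.7)]
```

```bash
python3 -m jog '[[0,0,0.003,0,0,0]]' >/dev/null; python3 w.py
python3 -m jog '[[0,0,0.002,0,0,0]]' >/dev/null; python3 w.py
python3 -m jog '[[0,0,0.0015,0,0,0]]' >/dev/null; python3 w.py
python3 -m jog '[[0,0,0.001,0,0,0]]' >/dev/null; python3 w.py
```

```text
t 11.45 B [ 57.  -31.5   1.6] yaw -9.88 tilt [-0.    -1.    -0.002] F [-0.4  -1.12  0.04] w 0.0
t 11.53 B [ 57.  -29.2   1.5] yaw -9.87 tilt [-0.    -1.    -0.001] F [-0.52 -0.24  1.1 ] w 0.0
t 11.62 B [ 57.  -27.7   1.6] yaw -9.88 tilt [-0.    -1.    -0.002] F [-0.77 -1.27 -0.43] w 0.001
t 11.7 B [ 57.  -26.7   1.6] yaw -9.9 tilt [-0.    -1.    -0.002] F [-1.51 -0.13  0.91] w 0.001
```

```bash
for i in 1; do python3 -m jog '[[0,0,0.001,0,0,0]]' >/dev/null; python3 w.py
python3 -m jog '[[0,0,0.001,0,0,0]]' >/dev/null; python3 w.py; done; python3 look.py scene
```

```text
t 11.78 B [ 57.  -26.    1.6] yaw -9.92 tilt [-0.    -1.    -0.002] F [-0.47 -4.11  1.26] w 0.001
t 11.87 B [ 57.  -26.    1.6] yaw -9.97 tilt [-0.    -1.    -0.003] F [-2.04 -4.9   1.03] w 0.001
scene 780 x [23.4 24.1 48.  81.5 85. ] y [-15.  -11.7  44.1  83.5  84.5] [array([54.7, 34.9]), array([ 63.7, 101.8]), np.float64(0.7)]
```

```bash
python3 -m jog '[[0,0,-0.004,0,0,0],[0,0,-0.015,0,0,0],[0,0,-0.02,0,0,0],[0,-0.03,-0.01,0,0,0],[0,-0.03,0,0,0,0],[-0.02,-0.03,-0.02,0,0,0],[-0.03,-0.03,-0.02,0,0,0],[-0.035,0,-0.02,0,0,0],[-0.035,0,-0.02,0,0,0],[-0.035,0,0,0,0,0],[-0.035,0,0,0,0,0],[0,0,0,0,0,0]]' >/dev/null; python3 w.py;sed -i "s#'/tmp/%s.npz'%n)#A)#" b.py; sed -i "s#c=dict(np.load(A)#c=dict(snap(n)#" b.py; python3 b.py
python3 - <<'E'
from h import *
a=np.load('/tmp/scene.npz')['image'];cv2.imwrite('pics/s5.png',cv2.resize(a[120:280,120:330,::-1],(788,600)))
E
```

```text
t 12.92 B [-133.9 -156.6  122.3] yaw -9.86 tilt [ 0.005 -1.     0.005] F [-0.04 -0.3  -0.65] w 0.0
top fence n 552 [ 1.85000e-01  9.83000e-01  6.07989e+02 -1.07766e+02] yaw -10.68
fence 552 x [ 89.6  90.9  99.  107.2 109.1] y [-167.9 -159.3  -60.8   62.3   75.2] z [0.0337 0.0376 0.041 ]
board 4968 x [-70.7 -64.6   3.   81.6  90.9] y [-178.  -164.7  -42.2  125.9  136. ] z [0.0093 0.0129 0.0165]
green 807 x [26.1 27.9 54.9 82.6 85.1] y [-14.7 -10.8  33.5  78.5  82.4] z [0.0542 0.0579 0.0614]
stop 223 x [ 34.8  37.8  65.6  96.5 103.5] y [ 86.3  87.5  99.  112.9 114.4] z [0.0434 0.0474 0.0511]
brick ((3.8941574096679688, -32.29791259765625), (278.0797119140625, 103.19904327392578), 52.43003463745117)
scene fence n 336 [ 1.32000e-01  9.91000e-01  5.94648e+02 -1.49247e+02] yaw -7.57
fence 336 x [ 25.1  27.   88.4  99.8 102.8] y [-171.8 -165.4  -94.9   15.    59.7] z [0.0312 0.0356 0.0379]
board 5576 x [-76.6 -69.5  -8.3  75.2  89.1] y [-177.4 -163.1  -20.   129.3  136.6] z [0.0086 0.0106 0.0129]
green 857 x [25.  27.  53.9 83.8 86.9] y [-15.1 -10.1  37.1  80.   82.3] z [0.0528 0.0555 0.0572]
stop 302 x [ 37.3  39.5  65.4  97.8 107.2] y [ 83.1  85.3  98.8 110.7 111.6] z [0.0393 0.045  0.0471]
brick ((-2.3033103942871094, -41.858612060546875), (300.689697265625, 104.1402587890625), 51.99799728393555)
```

View pics/s5.png

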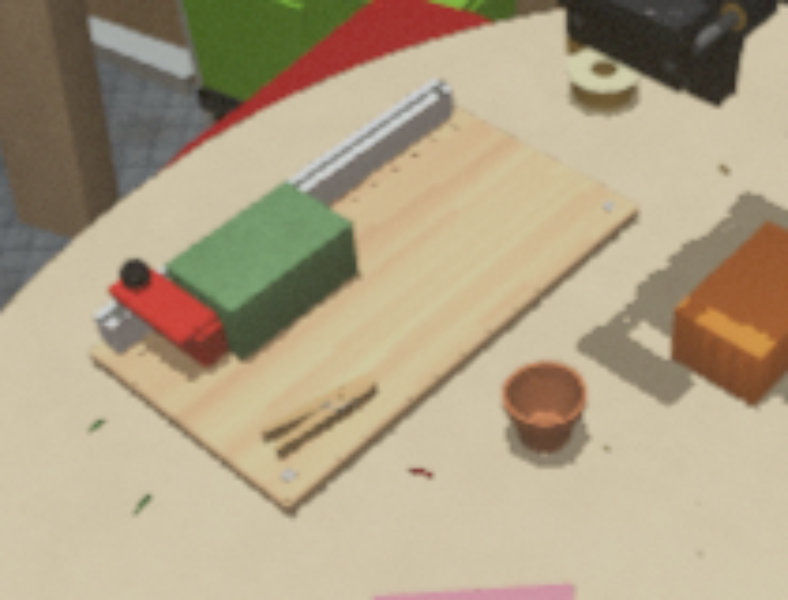

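The brick (265,265) sits against the fence and the stop (175,310). Peg, pot, spool and stop are at the same pixels as before. One more check of skew, gap and stop movement, from both views.

```bash
python3 look.py scene top
python3 - <<'E'
from w import *
c=dict(np.load('/tmp/top.npz'));P=pts(c);B=np.stack([(P[...,:2]-o)@ex,(P[...,:2]-o)@ey],-1)*1e3;z=P[...,2]*1e3
cv2.imwrite('pics/crop2.png',cv2.resize(c['image'][120:200,190:300,::-1],(798,580),interpolation=cv2.INTER_CUBIC))
E
```

```text
scene 875 x [23.6 24.5 52.1 83.5 86. ] y [-13.1 -10.2  39.   83.1  84.4] [array([54.5, 34.9]), array([63.8, 99.8]), np.float64(0.0)]
top 800 x [26.9 27.9 56.2 84.1 86.1] y [-16.  -13.6  32.6  79.3  81.9] [array([57.5, 33.2]), array([61.6, 99.2]), np.float64(0.3)]
```

View pics/crop2.png

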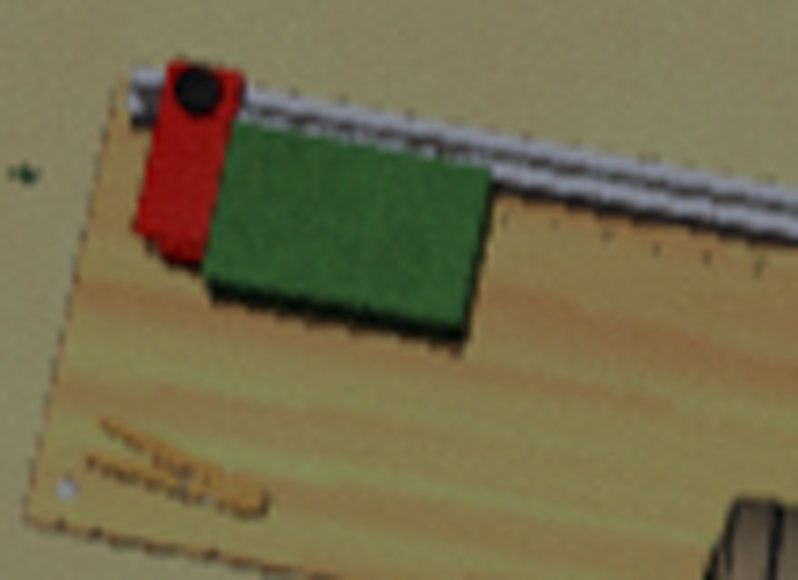

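The close crop shows the brick (350,225) flush with the fence along its top edge and touching the stop at (220,190). The arm is clear, so I'm handing in.

```bash
python3 -c "
from bench import r
print(r.close_job())"
```

```text
the job is handed in; nothing more can be done
None
```

The green brick is against the back fence and the red stop, and I handed the job in at about 13 s of the 48 s; no verdict was reported. I pushed its long side to the fence with two spread fingertips, then slid it along the fence with closed fingertips. Contact forces were about 16 N at the fence and 5 N at the stop, well under the stop's 25 N slip force. I then backed the arm off clear of everything.

- **Brick position:** skew is 0.3° or less. Its centre is within about 2 mm of the target in both cameras. It shows no visible gap to the fence or the stop.
- **Other objects:** the stop, peg, spool and pot sit at the same pixels as before. The stop face read 83–86 mm before and after.
- **What disagreed:**
  - The reported fingertip height read about 29 mm too low. My first push therefore passed just over the brick without touching it. I then set the fingertip height from the depth images.
  - The last refit of the fence line was spoiled because the brick hid part of the fence, so I relied on the first fit, the contact forces and the pictures.
  - The two cameras differ by about 3 mm.

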